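# Press the rail sights home along the row

## Robot

A 6-joint arm with a two-finger parallel gripper is mounted at the origin on the work surface. World frame = base frame: x ahead of the robot, y to its left, z up, the work surface at z = 0. Lengths are in m, angles in rad, forces in N, time in s.
With the tool pointing down it reaches from about 0.375 to 0.9 m from the base axis. Payload 3.1 kg.
Tool frame: the origin (TCP) lies between the finger pads, 19 mm behind the fingertips; this is the grasp point; z points along the fingers, y is the line along which they close (so a half turn about z gives the same grasp; the last joint's range is limited). The gripper opens to 85 mm and grips with 20 to 120 N. Pads are 22 mm wide; open, the fingers measure 114 mm over their backs; the gripper's body (76 mm by 85 mm) begins 54 mm behind the grasp point. The pads swing forward as they close: fully open they stand 13 mm farther back than shut.
Start: joints at [-1.512, 0.527, 1.433, -0, 1.181, -0.178], TCP at [0.147, -0.608, 0.25] pointing down, gripper open.
Joint ranges: [-3.08, 3.08], [-0.75, 2.2], [0.22, 2.44], [-1.43, 4.57], [0, 2.65], [-2.85, 2.85]. Speed limits (rad/s): [2.79, 2.79, 3.14, 3.14, 3.14, 3.14].

## Interface

Orientations are given as a unit quaternion [x, y, z, w].
In Python, from station import manip gives the robot as it stands.
- The arm moves only by the tool drive_tool, never from a script. Its argument "plan" is a list of rows, each a list of 7 numbers: the shift along the tool's x, y, z in m, then the turn, a rotation vector about the tool's x, y, z in degrees, then the opening, from -1 (shut) to 1 (fully open). In form: [[x, y, z, wx, wy, wz, gripper], ...]. A call has 1 to 10 rows; each row shifts and turns the commanded pose from where the row before left it, along the tool's axes as they then stand; what a row does not reach is not made up. A row lasts 1/10 s, in which the tool goes at most 50 mm and 8.59 degrees, less where a joint would pass 70% of its speed; a pose out of reach is approached as far as the arm can. A call is refused whole if a number of a shift passes 0.05 or a number of a turn 8.59, either way. A call with a gripper value outside its range is refused whole. The fingers move at their own pace and stop on an object; "newtons" is the grip in N (left out, the last holds). Time passes only in rows, so rows that do not move let the fingers close. It gives the time, the measured TCP pose, the force, the opening and the grip force at its end, in the units of the state.
- manip.sense(): the state, without advancing time (a new reading comes with each control period).
- manip.snapshot(name): name is "scene" or "top" or "wrist"; returns a dict with "image" (480x640x3 uint8, red, green, blue), "z_map" (480x640 float32, m along the optical axis (not along the pixel's ray), 0 where there is no reading), "fov_y" (degrees; the focal length in pixels is half the picture's height over the tangent of half this angle, whatever the lens; pixels are square), "cx", "cy" (the principal point, pixels), "extrinsics" (4x4, takes a point from camera to world coordinates); the wrist camera has in their place "mount" (4x4, takes a point from camera to tool coordinates, whose origin is the TCP and whose axes are the flange's). Camera axes: x right, y up, looking along -z (the intrinsics and any distortion apply to the point x, -y, -z); pixel columns grow to the right and rows downward; lengths in m; the calibration is good to about 2 mm. A picture is of the moment at which its call begins: read the wrist's pose just before it.
- manip.sign_off(): hands the job in; it is judged then, once.
The state is a dict: "t": time; "q": joint angles; "qd": joint speeds; "tau": joint torques, N m; "tcp_pos": TCP position; "tool_rot": TCP orientation; "force": force on the tool from outside, world axes, zero at the start; "ft_torque": the same for the moment, N m; "finger_gap": opening from 0.0 (shut) to 1.0 (fully open); "gripper_force": force on a finger pad.
Only numpy, scipy, OpenCV 4.12 (cv2) and the standard library are available. Lean on these libraries where they do the work, as an engineer would, in place of code of your own. Each camera call takes 0.05 s, during which the arm holds its last target. There are 200 camera calls.

## Task

Five white sights stand proud in a row along the loose pool-table rail. Starting at the brass end, run your fingertips along the row to the black end and press each sight fully home in turn, staying close to the rail (fingertips no more than about 5 cm off it) from the first sight to the last. Press gently, do not shove or lift the rail, leave everything else as it is, and finish clear of it all.

Things in the scene. Friction and masses are not known exactly. Their poses are not given: they have to be found in the camera images.
- rail: Loose wooden rail, 1.8 to 2.9 kg, flat on the bench, held by its weight only: 420 mm long (y), 90 wide (x), top 36 mm above the bench. Origin: centre of its underside, z up. +y end: brass cap; -y end: black cap. A blue cushion, no higher than the top, runs along the -x side out to 75 mm from the centre line. Sights stand on the top's centre line (x = 0) at y = +160, +80, 0, -80, -160 mm.
- sight1 (a joint): How far the first (next to the brass end) sight has been pushed down, in m: 0 = standing 7 mm proud of the rail's top, 0.006 = fully home against its hard stop (crown 1 mm above the wood). It needs about 4 N straight down to slide, and stays where it is left.
- sight1_top (a point): Centre of the top of the first (next to the brass end) sight: a white round button, 18 mm in diameter, with a black ring painted round it on the wood; the point moves down with the button.
- sight2 (a joint): How far the second sight has been pushed down, in m: 0 = standing 7 mm proud of the rail's top, 0.006 = fully home against its hard stop (crown 1 mm above the wood). It needs about 4 N straight down to slide, and stays where it is left.
- sight2_top (a point): Centre of the top of the second sight: a white round button, 18 mm in diameter, with a black ring painted round it on the wood; the point moves down with the button.
- sight3 (a joint): How far the third sight has been pushed down, in m: 0 = standing 7 mm proud of the rail's top, 0.006 = fully home against its hard stop (crown 1 mm above the wood). It needs about 4 N straight down to slide, and stays where it is left.
- sight3_top (a point): Centre of the top of the third sight: a white round button, 18 mm in diameter, with a black ring painted round it on the wood; the point moves down with the button.
- sight4 (a joint): How far the fourth sight has been pushed down, in m: 0 = standing 7 mm proud of the rail's top, 0.006 = fully home against its hard stop (crown 1 mm above the wood). It needs about 4 N straight down to slide, and stays where it is left.
- sight4_top (a point): Centre of the top of the fourth sight: a white round button, 18 mm in diameter, with a black ring painted round it on the wood; the point moves down with the button.
- sight5 (a joint): How far the fifth (next to the black end) sight has been pushed down, in m: 0 = standing 7 mm proud of the rail's top, 0.006 = fully home against its hard stop (crown 1 mm above the wood). It needs about 4 N straight down to slide, and stays where it is left.
- sight5_top (a point): Centre of the top of the fifth (next to the black end) sight: a white round button, 18 mm in diameter, with a black ring painted round it on the wood; the point moves down with the button.
- chalk_rail: Blue chalk cube, 22 mm, standing on the rail's top, 26 to 32 mm from the centre line on the +x side, between two sights. Origin: centre of its underside. Leave alone.
- chalk_bench: Blue chalk cube, 22 mm, on the bench. Origin: centre of its underside. Leave alone.
- jar: Jar with a steel cap, 64 mm across, 75 mm tall. Origin: centre of its underside. Leave alone.
- can: Drinks can with a green band, 66 mm across, 115 mm tall. Origin: centre of its underside. Leave alone.
- screwdriver: Screwdriver, 190 mm long, lying along its x beside the cushion side of the rail. Leave alone.
- rack: Dark wooden ball-racking triangle, 285 mm sides, 45 mm tall, lying to the robot's left. Origin: its centre, on the bench. Leave alone.
- ball_tray: Black tray, 135 x 75 mm, with a red and a yellow ball, 63 mm tall in all, to the robot's right. Origin: centre of its underside. Leave alone.
- hammer: Hammer, 260 mm long, lying along its x, to the robot's right. Leave alone.

How it is judged:
On the way, in this order (a step that is already met when the one before it is completed fails the run):
1. the first (next to the brass end) sight is pressed home with the fingers (value of joint sight1 above 0.0045 m and contact force between the fingers and rail above 0.3 N).
2. the second sight is pressed home with the fingers (value of joint sight2 above 0.0045 m and contact force between the fingers and rail above 0.3 N).
3. the third sight is pressed home with the fingers (value of joint sight3 above 0.0045 m and contact force between the fingers and rail above 0.3 N).
4. the fourth sight is pressed home with the fingers (value of joint sight4 above 0.0045 m and contact force between the fingers and rail above 0.3 N).
5. the fifth (next to the black end) sight is pressed home with the fingers (value of joint sight5 above 0.0045 m and contact force between the fingers and rail above 0.3 N).
At the end, for the whole second after the job is handed in: All five sights are pushed down by more than 4.5 of their 6 mm, the rail lies flat and still within 30 mm of where it was, and every other thing is within 30 mm of where it was (value of joint each of sight1, sight2, sight3, sight4, sight5 above 0.0045 m and distance of each of rail, chalk_rail, chalk_bench, jar, can, screwdriver, rack, ball_tray, hammer from where it was at the start of the episode below 0.03 m and angle between rail's own z axis and vertical below 0.05 rad and linear speed of rail below 0.02 m/s); the robot touches nothing.
It fails at once if the fingers leave the row between the first and the last sight (TCP more than 125 mm above the rail's underside, i.e. tips some 70 mm off its top, or more than 110 mm to a side of its centre line) (value of joint sight1 above 0.0045 m and value of joint sight5 below 0.0045 m and (z of the grasp point in the frame of rail above 0.125 m or x of the grasp point in the frame of rail above 0.11 m or x of the grasp point in the frame of rail below -0.11 m)).
It fails at once if the rail is shoved more than 30 mm, lifted or tipped (distance of rail from where it was at the start of the episode above 0.03 m or height (world z) of rail above 0.012 m or angle between rail's own z axis and vertical above 0.12 rad).
It fails at once if the fingers press the rail or a sight with more than 45 N (contact force between the fingers and rail above 45 N).
It fails at once if a thing that should be left alone is moved more than 30 mm (distance of any of chalk_rail, chalk_bench, jar, can, screwdriver, rack, ball_tray, hammer from where it was at the start of the episode above 0.03 m).
It also fails if it takes over 45 s, if anything falls off the work surface, if the arm or the gripper's body presses on something with over 40 N, if the wrist force passes 120 N, or if a joint passes its speed limit or range.

## Working session

There is one attempt and no reset: what is moved stays moved. The work goes in short steps, Python scripts to look and compute and a tool call to move; the robot and the scene stay as the last step left them, time stands still between calls to the robot, and variables do not carry over. Pictures are saved under pics/ and viewed, at most 10 in all, crops included, and the job is handed in when it is done.

Besides the shell and the picture viewer there is one more tool, called after "Request:" as name(argument=value, ...) on one line, values as JSON. drive_tool: Moves the arm, as the interface text tells. Its arguments: {"type":"object","properties":{"plan":{"type":"array"},"newtons":{"type":"number"}},"required":["plan"]}

```bash
mkdir -p pics
python3 - <<'E'
from station import manip
import cv2,numpy as np
print(manip.sense())
for n in ["top","scene"]:
    s=manip.snapshot(n); cv2.imwrite(f"pics/{n}0.png",s["image"][:,:,::-1]); np.savez(f"{n}0.npz",**s)
    print(n,s["fov_y"],s["cx"],s["cy"],s["extrinsics"],[k for k in s])
E
```

```text
{'t': 0.0, 'q': array([-1.51249916e+00,  5.28454148e-01,  1.43393429e+00,  2.39684630e-05,
        1.18137640e+00, -1.78482550e-01]), 'qd': array([-8.51058766e-04, -1.50223948e-03, -1.48752483e-03,  8.87775115e-04,
       -8.70638565e-05,  6.04018750e-05]), 'tau': array([ 2.12985742e-04, -4.42351699e+01, -1.78027439e+01, -1.36200456e-04,
        8.35014362e-03, -6.08470287e-06]), 'tcp_pos': array([ 0.14661316, -0.60685562,  0.24903078]), 'tool_rot': array([ 9.93000055e-01,  1.18108893e-01,  7.62889491e-05, -1.08346636e-03]), 'force': array([-0.43657639, -0.18700385,  0.78423567]), 'ft_torque': array([ 0.00480787, -0.04042923, -0.02967616]), 'gripper_force': 0.0, 'finger_gap': 0.9945126814075633}
top 48.99378956220419 319.8968713988938 239.44077831859465 [[-0.02794835  0.99496462 -0.09625118  0.44890321]
 [-0.99950154 -0.02922978 -0.01192896 -0.01657973]
 [-0.0146823   0.09586981  0.99528559  1.33935115]
 [ 0.          0.          0.          1.        ]] ['image', 'z_map', 'fov_y', 'cx', 'cy', 'extrinsics']
scene 55.35065649595331 320.8629726822982 243.39514527153466 [[ 0.84306729 -0.40845216  0.34986337  0.94329007]
 [ 0.53770689  0.6275484  -0.56307576 -0.63095055]
 [ 0.01043331  0.6628347   0.74869307  0.89610636]
 [ 0.          0.          0.          1.        ]] ['image', 'z_map', 'fov_y', 'cx', 'cy', 'extrinsics']
```

View pics/top0.png

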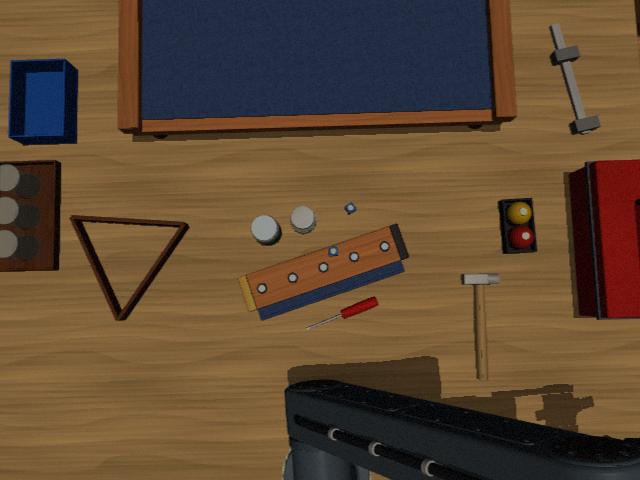

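View pics/scene0.png

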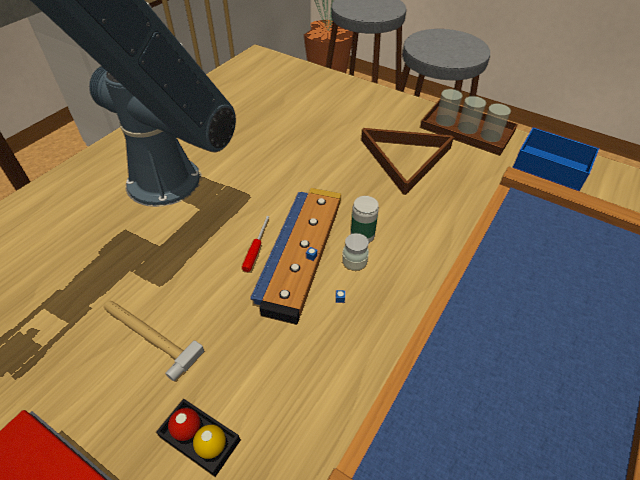

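The top view shows the five sights, brass to black, at about (262,288), (293,278), (323,267), (354,257) and (385,246). The rail chalk is at (333,251), and the jar and can are at (303,219) and (266,229). The scene view confirms this layout, with the can next to sights 1–2.

```bash
cat > h.py <<'E'
import numpy as np,cv2
def ray(s,u,v,z):
    f=240/np.tan(np.radians(s["fov_y"])/2); E=s["extrinsics"]
    d=E[:3,:3]@np.array([(u-s["cx"])/f,-(v-s["cy"])/f,-1]); o=E[:3,3]
    return o+d*(z-o[2])/d[2]
E
python3 - <<'E'
from h import *
from scipy.spatial.transform import Rotation as R
G={"top":[(262,288),(293,278),(323,267),(354,257),(385,246)],"scene":[(321,201),(313,222),(305,244),(295,268),(285,294)]}
P={}
for n in G:
    s=dict(np.load(n+"0.npz")); im=s["image"].astype(int)
    m=((im.min(2)>130)&(im.max(2)-im.min(2)<45)).astype(np.uint8)
    k,l,st,c=cv2.connectedComponentsWithStats(m)
    out=[]
    for g in G[n]:
        i=1+np.argmin(np.hypot(*(c[1:]-g).T)); out.append(ray(s,*c[i],.043)); print(n,c[i].round(1),st[i,4],out[-1].round(4), "zdepth", s["z_map"][g[1],g[0]])
    P[n]=np.array(out)
    print(np.linalg.norm(np.diff(P[n][:,:2],axis=0),axis=1).round(4), "len",np.linalg.norm(P[n][4]-P[n][0]))
A=(P["top"]+P["scene"])/2
for n in ("top","scene"): print((P[n]-A)[:,:2].round(4).tolist())
c=A.mean(0); ey=np.linalg.svd(A-c)[2][0]; ey*=np.sign(ey[1]); ex=np.array([ey[1],-ey[0],0])
print("centre",c,"ey",ey,"yaw deg",np.degrees(np.arctan2(-ey[0],ey[1])))
s=dict(np.load("top0.npz"))
for nm,(u,v,z) in dict(chalk=(333,251,.058),can=(266,229,.115),jar=(303,219,.075)).items():
    p=ray(s,u,v,z); print(nm,p.round(3),"rail x,y",((p-c)@ex).round(4),((p-c)@ey).round(4))
T=R.from_quat([9.93000055e-01,1.18108893e-01,7.6e-05,-1.08e-03]).as_matrix();print(T.round(3))
E
```

```text
top [261.7 288. ] 22 [0.4586 0.1451 0.043 ] zdepth 1.2876642
top [292.3 277.4] 24 [0.4825 0.0693 0.043 ] zdepth 1.2943894
top [323.1 266.8] 23 [ 0.5065 -0.007   0.043 ] zdepth 1.2993647
top [353.9 256.3] 24 [ 0.53   -0.0835  0.043 ] zdepth 1.296122
top [384.3 245.9] 25 [ 0.5537 -0.1593  0.043 ] zdepth 1.299174
[0.0795 0.08   0.0801 0.0794] len 0.3188495376365817
scene [320.9 200.3] 21 [0.4606 0.1424 0.043 ] zdepth 1.2473687
scene [312.9 220.5] 23 [0.4843 0.0665 0.043 ] zdepth 0.0
scene [304.1 242.4] 29 [ 0.5079 -0.0095  0.043 ] zdepth 1.1383194
scene [294.4 266.4] 34 [ 0.5311 -0.0855  0.043 ] zdepth 1.0875701
scene [284.  292.7] 37 [ 0.5549 -0.1612  0.043 ] zdepth 1.0348241
[0.0795 0.0796 0.0795 0.0793] len 0.31783409151761893
[[-0.001, 0.0014], [-0.0009, 0.0014], [-0.0007, 0.0012], [-0.0005, 0.001], [-0.0006, 0.0009]]
[[0.001, -0.0014], [0.0009, -0.0014], [0.0007, -0.0012], [0.0005, -0.001], [0.0006, -0.0009]]
centre [ 0.50701839 -0.00827568  0.043     ] ey [-2.96999147e-01  9.54877744e-01 -1.94338149e-20] yaw deg 17.27745376731701
chalk [ 0.544 -0.032  0.058] rail x,y 0.0278 -0.0339
can [0.596 0.124 0.115] rail x,y 0.1238 0.0997
jar [0.622 0.038 0.075] rail x,y 0.1237 0.0101
[[ 0.972  0.235 -0.   ]
 [ 0.235 -0.972  0.002]
 [ 0.    -0.002 -1.   ]]
```

Request:
drive_tool(plan=[[0.01, -0.005, 0, 0, 0, -3.7, -1], [0.04, -0.025, 0, 0, 0, 0, -1], [0.04, -0.025, 0, 0, 0, 0, -1], [0.04, -0.025, 0, 0, 0, 0, -1], [0.04, -0.025, 0, 0, 0, 0, -1], [0.04, -0.025, 0, 0, 0, 0, -1], [0.04, -0.025, 0, 0, 0, 0, -1], [0.04, -0.025, 0, 0, 0, 0, -1], [0.04, -0.025, 0, 0, 0, 0, -1], [0.04, -0.025, 0, 0, 0, 0, -1]])

```text
t: 1.1
tcp_pos: [0.433, -0.2768, 0.2498]
tool_rot: [0.989, 0.15, -0.0, -0.0]
force: [0.9, -0.8, -0.0]
finger_gap: 0.002
gripper_force: 0.0
```

Request:
drive_tool(plan=[[0.025, -0.04, 0, 0, 0, 0, -1], [0.025, -0.04, 0, 0, 0, 0, -1], [0.025, -0.04, 0, 0, 0, 0, -1], [0.02, -0.04, 0, 0, 0, 0, -1], [0.02, -0.04, 0, 0, 0, 0, -1], [0.01, -0.04, 0, 0, 0, 0, -1], [0.01, -0.04, 0, 0, 0, 0, -1], [0, -0.04, 0, 0, 0, 0, -1], [0, -0.03, 0, 0, 0, 0, -1], [0, 0, 0, 0, 0, 0, -1]])

```text
t: 2.1
tcp_pos: [0.4549, 0.0987, 0.2496]
tool_rot: [0.988, 0.152, -0.001, -0.001]
force: [0.6, -0.2, -0.2]
finger_gap: 0.002
gripper_force: 0.0
```

```bash
cat >> h.py <<'E'
C=np.array([.50702,-.00828,.043]); EY=np.array([-.297,.95488,0]); EX=np.array([.95488,.297,0])
def where(s):
    from scipy.spatial.transform import Rotation as R
    p=s["tcp_pos"]; print("t",s["t"],"rail x,y,z",((p-C)@EX).round(4),((p-C)@EY).round(4),p[2].round(4),"F",s["force"].round(2),"gap",round(s["finger_gap"],3))
    T=R.from_quat(s["tool_rot"]).as_matrix(); print("tool in rail",(np.array([EX,-EY,[0,0,-1]])@T).round(4).tolist())
E
python3 - <<'E'
from h import *
from station import manip
s=manip.sense(); where(s)
w=manip.snapshot("wrist"); cv2.imwrite("pics/w1.png",w["image"][:,:,::-1]); print(w["mount"].round(4).tolist(),w["fov_y"])
E
```

```text
t 2.1 rail x,y,z -0.018 0.1176 0.2496 F [ 0.63 -0.23 -0.21] gap 0.002
tool in rail [[1.0, 0.0045, -0.0023], [-0.0045, 1.0, -0.0017], [0.0022, 0.0017, 1.0]]
[[-0.0, 0.9458, 0.3247, 0.0835], [1.0, 0.0001, -0.0002, 0.001], [-0.0002, 0.3247, -0.9458, -0.1234], [0.0, 0.0, 0.0, 1.0]] 71.97901195234319
```

View pics/w1.png

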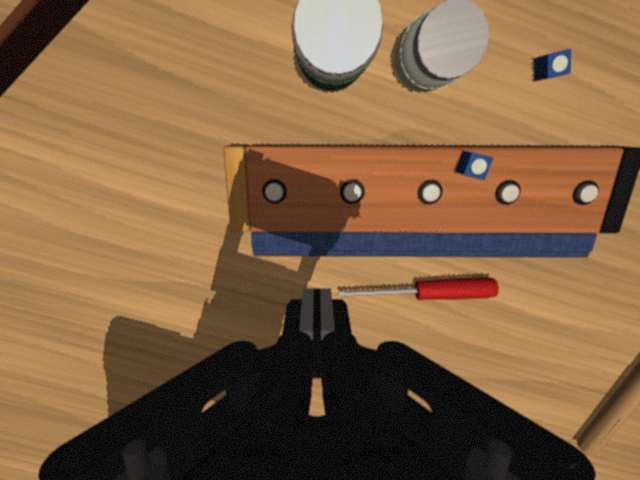

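The wrist view shows the sights at about (274,192), (352,192), (431,192), (509,192) and (587,193), with the chalk at (475,165) clear of the line. I'll cross-check these positions against the other cameras.

Run:
```python
from h import *
from scipy.spatial.transform import Rotation as R
from station import manip
s=manip.sense(); w=manip.snapshot("wrist"); where(s)
T=np.eye(4);T[:3,:3]=R.from_quat(s["tool_rot"]).as_matrix();T[:3,3]=s["tcp_pos"]
w["extrinsics"]=T@w["mount"]
im=w["image"].astype(int); m=((im.min(2)>75)&(im.max(2)-im.min(2)<40)).astype(np.uint8)
k,l,st,c=cv2.connectedComponentsWithStats(m)
for g in [(274,192),(352,192),(431,192),(509,192),(587,193)]:
    i=1+np.argmin(np.hypot(*(c[1:]-g).T)); p=ray(w,*c[i],.043); print(c[i].round(1),st[i,4],"rail",((p-C)@EX).round(4),((p-C)@EY).round(4))
```

```text
t 2.15 rail x,y,z -0.0173 0.1158 0.2498 F [ 0.51 -0.63  0.2 ] gap -0.001
tool in rail [[1.0, 0.0036, -0.001], [-0.0036, 1.0, -0.0002], [0.001, 0.0002, 1.0]]
[271.2 192.5] 194 rail 0.0004 0.1605
[350.4 192.4] 214 rail 0.0008 0.0806
[428.4 193.2] 257 rail 0.0002 0.0018
[506.9 193.2] 230 rail 0.0005 -0.0775
[584.9 193.2] 183 rail 0.0008 -0.1562
```

Request:
drive_tool(plan=[[0.018, -0.044, 0, 0, 0, 0.2, -1], [0, 0, 0.04, 0, 0, 0, -1], [0, 0, 0.04, 0, 0, 0, -1], [0, 0, 0.04, 0, 0, 0, -1], [0, 0, 0.03, 0, 0, 0, -1], [0, 0, 0.02, 0, 0, 0, -1], [0, 0, 0, 0, 0, 0, -1], [0, 0, 0, 0, 0, 0, -1]])

```text
t: 3.0
tcp_pos: [0.4621, 0.1421, 0.0799]
tool_rot: [0.989, 0.148, -0.0, 0.0]
force: [-0.2, 1.4, 0.3]
finger_gap: 0.002
gripper_force: 0.0
```

```bash
python3 -c "
from h import *
from station import manip
where(manip.sense())"
```

```text
t 3.0 rail x,y,z 0.0017 0.157 0.0799 F [-0.19  1.4   0.27] gap 0.002
tool in rail [[1.0, -0.0052, -0.0003], [0.0052, 1.0, 0.0], [0.0003, -0.0, 1.0]]
```

Request:
drive_tool(plan=[[-0.001, -0.002, 0.01, 0, 0, 0, -1], [0, 0, 0.007, 0, 0, 0, -1], [0, 0, 0.001, 0, 0, 0, -1], [0, 0, 0.001, 0, 0, 0, -1], [0, 0, 0.001, 0, 0, 0, -1], [0, 0, 0, 0, 0, 0, -1]])

```text
t: 3.6
tcp_pos: [0.4599, 0.1447, 0.0603]
tool_rot: [0.989, 0.148, 0.0, 0.0]
force: [-0.3, -0.0, 1.2]
finger_gap: 0.001
gripper_force: 1.2
```

Request:
drive_tool(plan=[[0, 0, 0.001, 0, 0, 0, -1], [0, 0, 0.001, 0, 0, 0, -1], [0, 0, 0, 0, 0, 0, -1]])

```text
t: 3.9
tcp_pos: [0.4599, 0.1447, 0.0581]
tool_rot: [0.989, 0.148, 0.0, -0.0]
force: [-0.5, -0.3, 4.0]
finger_gap: -0.0
gripper_force: 1.9
```

Request:
drive_tool(plan=[[0, 0, 0.001, 0, 0, 0, -1], [0, 0, 0.001, 0, 0, 0, -1], [0, 0, 0, 0, 0, 0, -1]])

```text
t: 4.2
tcp_pos: [0.4598, 0.1447, 0.0559]
tool_rot: [0.989, 0.148, 0.0, -0.0]
force: [0.6, 0.7, 2.7]
finger_gap: 0.003
gripper_force: 1.4
```

Request:
drive_tool(plan=[[0, 0, 0.001, 0, 0, 0, -1], [0, 0, 0, 0, 0, 0, -1]])

```text
t: 4.4
tcp_pos: [0.4599, 0.1447, 0.0557]
tool_rot: [0.989, 0.148, 0.0, 0.0]
force: [-1.0, 0.9, 10.5]
finger_gap: 0.003
gripper_force: 5.2
```

Request:
drive_tool(plan=[[0, 0, -0.02, 0, 0, 0, -1], [0, 0.04, 0, 0, 0, 0, -1], [0, 0.04, 0, 0, 0, 0, -1], [0, 0, 0, 0, 0, 0, -1], [0, 0, 0, 0, 0, 0, -1]])

```text
t: 4.9
tcp_pos: [0.4833, 0.0674, 0.0747]
tool_rot: [0.989, 0.147, -0.0, -0.0]
force: [-0.5, 0.4, -0.5]
finger_gap: 0.003
gripper_force: 0.0
```

```bash
python3 -c "
from h import *
from station import manip
where(manip.sense())"
```

```text
t 4.9 rail x,y,z -0.0002 0.0794 0.0747 F [-0.47  0.41 -0.53] gap 0.003
tool in rail [[1.0, -0.0061, -0.0007], [0.0061, 1.0, -0.0004], [0.0007, 0.0004, 1.0]]
```

Good, the tool is over sight 2.

Request:
drive_tool(plan=[[0, 0, 0.01, 0, 0, 0, -1], [0, 0, 0.003, 0, 0, 0, -1], [0, 0, 0.001, 0, 0, 0, -1], [0, 0, 0.001, 0, 0, 0, -1], [0, 0, 0.001, 0, 0, 0, -1], [0, 0, 0.001, 0, 0, 0, -1], [0, 0, 0.001, 0, 0, 0, -1], [0, 0, 0.001, 0, 0, 0, -1], [0, 0, 0, 0, 0, 0, -1]])

```text
t: 5.8
tcp_pos: [0.4835, 0.0681, 0.0559]
tool_rot: [0.989, 0.148, 0.0, 0.0]
force: [-0.2, 0.4, 0.3]
finger_gap: -0.001
gripper_force: 0.1
```

Request:
drive_tool(plan=[[0, 0, 0.001, 0, 0, 0, -1], [0, 0, 0, 0, 0, 0, -1]])

```text
t: 6.0
tcp_pos: [0.4838, 0.068, 0.0557]
tool_rot: [0.989, 0.148, 0.001, 0.0]
force: [-1.4, 1.4, 9.5]
finger_gap: -0.002
gripper_force: 4.6
```

Request:
drive_tool(plan=[[0, 0, -0.02, 0, 0, 0, -1], [0, 0.04, 0, 0, 0, 0, -1], [0, 0.04, 0, 0, 0, 0, -1], [0, 0, 0, 0, 0, 0, -1], [0, 0, 0, 0, 0, 0, -1]])

```text
t: 6.5
tcp_pos: [0.5079, -0.0097, 0.0749]
tool_rot: [0.989, 0.147, 0.001, 0.0]
force: [-0.8, 0.6, -0.7]
finger_gap: -0.001
gripper_force: 0.0
```

```bash
python3 -c "
from h import *
from station import manip
where(manip.sense())
w=manip.snapshot('wrist'); cv2.imwrite('pics/w2.png',w['image'][:,:,::-1])"
```

```text
t 6.5 rail x,y,z 0.0004 -0.0016 0.0749 F [-0.81  0.62 -0.67] gap -0.001
tool in rail [[1.0, -0.0061, 0.0016], [0.0061, 1.0, 0.0012], [-0.0016, -0.0011, 1.0]]
```

View pics/w2.png

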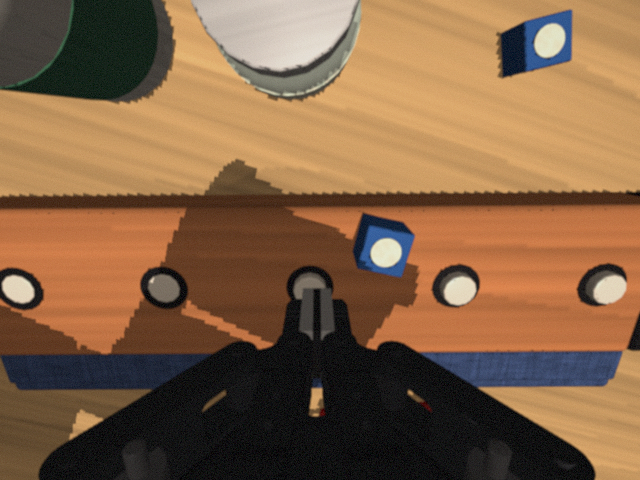

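The wrist view shows sights 1 and 2, at (20,288) and (164,287), flush with the wood. The tips at (317,300) are about 3 mm past the centre of sight 3 at (310,287), so I'll shift 2 mm back and press.

Request:
drive_tool(plan=[[0, -0.002, 0.01, 0, 0, 0, -1], [0, 0, 0.003, 0, 0, 0, -1], [0, 0, 0.001, 0, 0, 0, -1], [0, 0, 0.001, 0, 0, 0, -1], [0, 0, 0.001, 0, 0, 0, -1], [0, 0, 0.001, 0, 0, 0, -1], [0, 0, 0.001, 0, 0, 0, -1], [0, 0, 0.001, 0, 0, 0, -1], [0, 0, 0, 0, 0, 0, -1]])

```text
t: 7.45
tcp_pos: [0.5063, -0.0065, 0.0559]
tool_rot: [0.989, 0.148, 0.0, 0.0]
force: [-1.2, 0.4, 1.1]
finger_gap: -0.001
gripper_force: 0.5
```

Request:
drive_tool(plan=[[0, 0, 0.001, 0, 0, 0, -1], [0, 0, 0, 0, 0, 0, -1]])

```text
t: 7.65
tcp_pos: [0.5065, -0.0066, 0.0557]
tool_rot: [0.989, 0.148, 0.0, 0.0]
force: [-3.5, 2.2, 9.3]
finger_gap: 0.0
gripper_force: 4.5
```

Request:
drive_tool(plan=[[0, 0, -0.036, 0, 0, 0, -1], [0, 0.04, 0, 0, 0, 0, -1], [0, 0.04, 0, 0, 0, 0, -1], [0, 0, 0, 0, 0, 0, -1], [0, 0, 0.016, 0, 0, 0, -1], [0, 0, 0, 0, 0, 0, -1], [0, 0, 0, 0, 0, 0, -1]])

```text
t: 8.35
tcp_pos: [0.5295, -0.0827, 0.0746]
tool_rot: [0.989, 0.148, -0.0, -0.0]
force: [0.1, 0.5, -0.5]
finger_gap: -0.002
gripper_force: 0.0
```

```bash
python3 -c "
from h import *
from station import manip
where(manip.sense())
w=manip.snapshot('wrist'); cv2.imwrite('pics/w3.png',w['image'][:,:,::-1])"
```

```text
t 8.35 rail x,y,z -0.0007 -0.0777 0.0746 F [ 0.08  0.55 -0.47] gap -0.002
tool in rail [[1.0, -0.0035, -0.0006], [0.0035, 1.0, -0.0003], [0.0006, 0.0003, 1.0]]
```

View pics/w3.png

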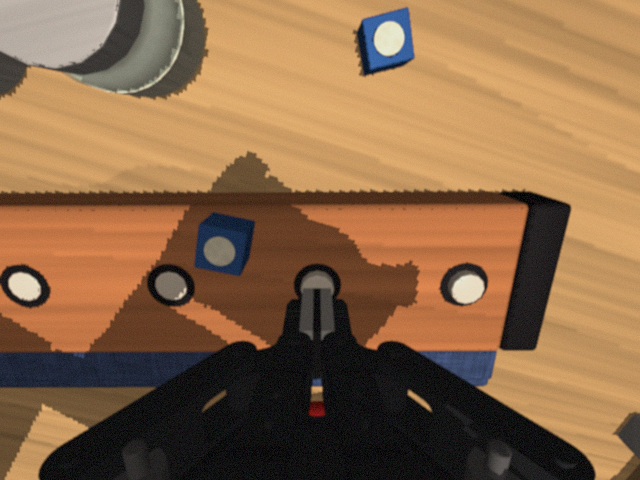

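The tips at (317,300) are lined up with sight 4 at (317,282). Sight 3 is home at (170,286) and the chalk hasn't moved.

Request:
drive_tool(plan=[[0, 0, 0.01, 0, 0, 0, -1], [0, 0, 0.003, 0, 0, 0, -1], [0, 0, 0.001, 0, 0, 0, -1], [0, 0, 0.001, 0, 0, 0, -1], [0, 0, 0.001, 0, 0, 0, -1], [0, 0, 0.001, 0, 0, 0, -1], [0, 0, 0.001, 0, 0, 0, -1], [0, 0, 0.001, 0, 0, 0, -1], [0, 0, 0, 0, 0, 0, -1]])

```text
t: 9.3
tcp_pos: [0.5295, -0.0827, 0.0558]
tool_rot: [0.989, 0.148, -0.0, -0.0]
force: [-0.9, 1.8, 2.3]
finger_gap: 0.002
gripper_force: 1.3
```

Request:
drive_tool(plan=[[0, 0, 0.001, 0, 0, 0, -1], [0, 0, 0, 0, 0, 0, -1]])

```text
t: 9.5
tcp_pos: [0.5295, -0.0827, 0.0557]
tool_rot: [0.989, 0.148, -0.0, -0.0]
force: [-2.7, 3.2, 9.3]
finger_gap: -0.002
gripper_force: 4.8
```

Request:
drive_tool(plan=[[0, 0, -0.02, 0, 0, 0, -1], [0, 0.04, 0, 0, 0, 0, -1], [0, 0.04, 0, 0, 0, 0, -1], [0, 0, 0, 0, 0, 0, -1], [0, 0, 0, 0, 0, 0, -1]])

```text
t: 10.0
tcp_pos: [0.5533, -0.1607, 0.0746]
tool_rot: [0.989, 0.147, 0.0, 0.0]
force: [-0.5, 1.1, -0.3]
finger_gap: 0.005
gripper_force: 0.0
```

```bash
python3 -c "
from h import *
from station import manip
where(manip.sense())
w=manip.snapshot('wrist'); cv2.imwrite('pics/w4.png',w['image'][:,:,::-1])"
```

```text
t 10.0 rail x,y,z -0.001 -0.1593 0.0746 F [-0.53  1.1  -0.25] gap 0.005
tool in rail [[1.0, -0.0056, 0.0003], [0.0056, 1.0, 0.0006], [-0.0003, -0.0006, 1.0]]
```

View pics/w4.png

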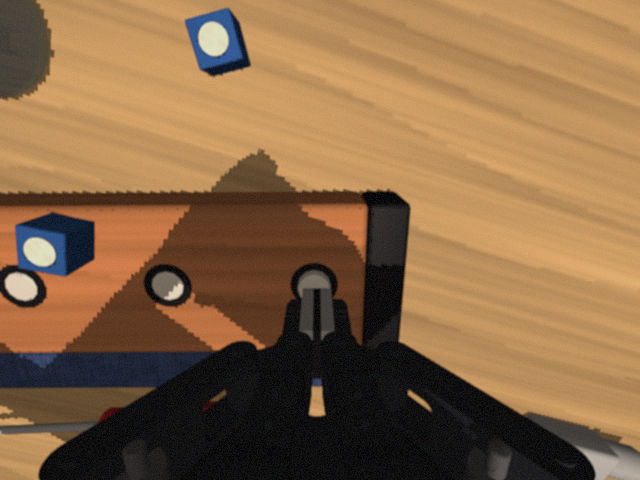

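Sight 4 is home at (167,286). The tips are over sight 5 at (314,283), so I'll press it.

Request:
drive_tool(plan=[[0, -0.001, 0.01, 0, 0, 0, -1], [0, 0, 0.003, 0, 0, 0, -1], [0, 0, 0.001, 0, 0, 0, -1], [0, 0, 0.001, 0, 0, 0, -1], [0, 0, 0.001, 0, 0, 0, -1], [0, 0, 0.001, 0, 0, 0, -1], [0, 0, 0.001, 0, 0, 0, -1], [0, 0, 0.001, 0, 0, 0, -1], [0, 0, 0, 0, 0, 0, -1]])

```text
t: 10.95
tcp_pos: [0.553, -0.1585, 0.0559]
tool_rot: [0.989, 0.148, 0.0, 0.0]
force: [-0.4, 1.2, 0.7]
finger_gap: 0.001
gripper_force: 0.8
```

Request:
drive_tool(plan=[[0, 0, 0.001, 0, 0, 0, -1], [0, 0, 0, 0, 0, 0, -1]])

```text
t: 11.15
tcp_pos: [0.5531, -0.1586, 0.0557]
tool_rot: [0.989, 0.148, 0.0, 0.0]
force: [-1.7, 2.4, 8.3]
finger_gap: -0.002
gripper_force: 4.0
```

Request:
drive_tool(plan=[[0, 0, -0.02, 0, 0, 0, -1], [0, 0, -0.04, 0, 0, 0, -1], [0, 0, -0.04, 0, 0, 0, -1], [0, 0, -0.04, 0, 0, 0, -1], [0, 0, -0.04, 0, 0, 0, -1], [-0.04, 0.02, 0, 0, 0, 0, -1], [-0.04, 0.02, 0, 0, 0, 0, -1], [-0.04, 0.02, 0, 0, 0, 0, -1], [0, 0, 0, 0, 0, 0, -1], [0, 0, 0, 0, 0, 0, -1]])

```text
t: 12.15
tcp_pos: [0.4558, -0.2527, 0.2352]
tool_rot: [0.989, 0.147, 0.001, 0.001]
force: [0.2, 0.2, -0.4]
finger_gap: -0.002
gripper_force: 0.0
```

```bash
python3 -c "
from h import *
from station import manip
where(manip.sense())
w=manip.snapshot('scene'); cv2.imwrite('pics/s5.png',cv2.resize(w['image'][170:340,220:400,::-1],None,fx=3,fy=3))"
```

```text
t 12.15 rail x,y,z -0.1215 -0.2181 0.2352 F [ 0.2   0.21 -0.41] gap -0.002
tool in rail [[1.0, -0.0067, 0.0012], [0.0067, 1.0, 0.002], [-0.0012, -0.002, 1.0]]
```

View pics/s5.png

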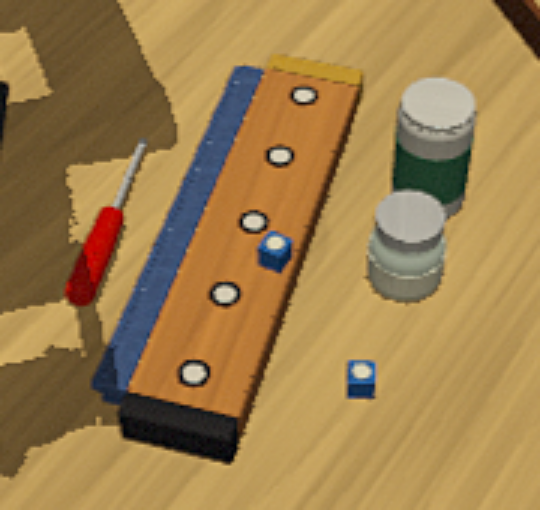

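All five sights sit flush in their rings, from (304,95) to (193,373) in the crop. The rail, chalks, jar and can haven't moved, and the arm is clear.

```bash
python3 -c "
from station import manip
print(manip.sign_off())"
```

```text
the job is handed in; nothing more can be done
None
```

I pressed all five sights home in order from the brass end to the black end, with about 10 N at each stop; the rail and the things around it looked unmoved, the arm finished clear, and I handed the job in (no verdict came back).

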